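# Hold the pen box while it is screwed on

### The arm

A 7-joint arm with a two-finger parallel gripper is mounted at the origin on the work surface. World frame = base frame: x ahead of the robot, y to its left, z up, the work surface at z = 0. Lengths are in m, angles in rad, forces in N, time in s.
With the tool pointing down it reaches from about 0.4 to 0.85 m from the base axis. Payload 4.5 kg.
Tool frame: the origin (TCP) lies between the finger pads; the fingertips stand 19 mm ahead of it and the grasp point (between the pads) is the TCP; z points along the fingers, y is the direction in which the jaws open and shut (so a half turn about z gives the same grasp; the last joint's range is limited). The gripper opens to 88 mm and grips with 3 to 60 N. Pads are 18 mm wide; open, the fingers measure 123 mm over their backs; the gripper's body (75 mm by 187 mm) begins 45 mm behind the grasp point.
Start: joints at [1.188, 0.689, -0.195, 1.565, 0.157, 0.902, -0.215], TCP at [0.253, -0.572, 0.258] pointing down, gripper open.
Joint ranges: [-3.01, 3.01], [-0.46, 2.08], [-1.47, 1.51], [0.13, 2.56], [-1, 4.14], [0.04, 2.09], [-2.66, 2.66]. Speed limits (rad/s): [2.57, 2.57, 3.14, 3.14, 3.14, 3.14, 3.14].

### API

Orientations are given as a unit quaternion [x, y, z, w].
In Python, from plant import status, snapshot, finish_job, cut_out, tip_of gives the robot as it stands. The module is installed in compiled form; this text tells all that it offers.
- The arm moves only by the tool carry_out, never from a script. Its arguments are lists of equal length, an entry for each row: "linear": the shift along the world's x, y, z in m, a list of three; "roll": the turn about the world's z in rad. A call has 1 to 8 rows; each row is the pose to reach, as a shift and turn from the pose measured when the call began; what a row does not reach only later rows make up. A row lasts 1/12 s, in which the tool goes at most 41.7 mm and 7.16 degrees, less where a joint would pass 70% of its speed; a pose out of reach is approached as far as the arm can. A call with a gripper value outside its range is refused whole. "gripper" is the opening, from 0 (shut) to 1 (fully open), set as the call begins (left out, the last holds). The fingers move at their own pace and stop on an object; "grip_force" is the grip in N (left out, the last holds). Time passes only in rows, so rows that repeat a pose let the fingers close. It gives the time, the measured TCP pose, the force and the opening at its end, in the units of the state.
- status.get_state(): the state, without advancing time (a new reading comes with each control period).
- snapshot(name): name is "scene" or "top" or "wrist"; returns a dict with "img" (384x512x3 uint8, red, green, blue), "range_z" (384x512 float32, m along the optical axis (not along the pixel's ray), 0 where there is no reading), "fx", "fy", "cx", "cy" (pixels), "world_from_camera" (4x4, takes a point from camera to world coordinates). Camera axes: x right, y down, z forward; pixel columns grow to the right and rows downward; lengths in m; the calibration is good to about 2 mm. A picture is of the moment at which its call begins.
- finish_job(): hands the job in, once; it reports no verdict.
Trained networks look in a picture, given as the dict that the camera call returned (one of the last four; its "shot" number tells which), for a name from the list of things; names that differ only in an ending like _2 or _b are one class to them, and where a whole thing is asked for, a point or a joint stands for the part that bears it (a point fixed in the world has none). Each returns a list of dicts, best first, with "confidence" (0 to 1); they miss things now and then, are a little off and sometimes report something else, mostly with a low value. They report only what shows in the picture. A call takes as long as a camera call. They do not tell look-alikes from the thing itself.
- cut_out(picture, query): "region" (384x512 bool, what is visible of it) and "pixel" ([column, row] in pixels, amid what is visible of it).
- tip_of(picture, query): "pixel" ([column, row] in pixels: a listed point, or the origin of a listed thing).
The state is a dict: "clock": time; "q": joint angles; "qd": joint speeds; "joint_torque": joint torques, N m; "tool_pos": TCP position; "eef_rot": TCP orientation; "contact_force": force on the tool from outside, world axes, zero at the start; "moment": the same for the moment, N m; "opening": opening from 0.0 (shut) to 1.0 (fully open).
Only numpy, scipy, OpenCV 4.12 (cv2) and the standard library are available. Lean on these libraries where they do the work, as an engineer would, in place of code of your own. Each camera call takes 0.05 s, during which the arm holds its last target.

### The job

The pen box is moving from the desk rail to the end of the pigeonhole organiser. Lift it up off the rail against its sprung catch and be my third hand: hold it with its back flat against the organiser's end panel, the end that faces the rail, centred front to back, tops flush and level, pressing steadily with about 10 N (never over 25 N) for at least two seconds while I start the screws from inside. Finish still holding it there, in your grip and not let go, and leave the other holders on the rail and everything else on the desk where they are.

Things in the scene. Friction and masses are not known exactly. Their poses are not given: they have to be found in the camera images.
- penbox_center (a point): Centre of the pen box, the tallest-bodied of three plain wooden holders hanging on the rail 100 mm apart: an empty box open at the top, 56 mm wide (x, along the rail), 66 deep (y), 95 tall, plain flat sides, 110 to 210 g. y points from its flat back (at -33 mm) to its front, z up. A slot in its back (11.5 wide, 75 high, open below) sits over the rail: bottom 60 mm, top 155 mm above the desk.
- penbox_back (a point): Middle of the top edge of the pen box's flat back face (0, -33, +47.5 mm from the box's centre). Axes as the box's: the back faces -y.
- rail_mid (a point): Middle of the top edge of the rail, 135 mm above the desk: aluminium bar 400 mm long (x), 10 thick (y), 40 high, on two fixed posts. Behind each holder a sprung nose snaps into a groove in its back plate: pulling a holder straight up takes about 10 N in the first 8 mm, then it slides up with a few N of drag, clear once raised 80 mm.
- panel_top (a point): Middle (front to back) of the top edge of the organiser's end panel, on its outer face, 200 mm above the desk. y points out of the panel, level, towards the rail; x along the top edge; z up. The panel is plain upright plywood 200 mm wide and 200 high; the organiser behind it (340 mm long along -y, flat top 200 mm high) is fixed and rigid, open on its +x side.
- rail: The desk rail (origin on the desk under its middle; x along the rail, z up). It is fixed.
- organiser: The plywood pigeonhole organiser (origin on the desk under its middle, axes as panel_top's). It is fixed.
- trayholder: Another holder on the rail: a shallow tray 30 mm high, 50 mm wide, on the same 95 mm back block. Leave it. Origin: under its back part, 33 mm in front of its back face, at the level of its bottom; axes as the pen box's.
- tapeholder: Another holder on the rail: a 46 mm wide back block with a peg that carries a 58 mm roll of tape. Leave it. Origin and axes as the tray holder's.
- notebook: Pocket notebook 140 x 92 x 14 mm lying on the desk (origin: centre of its underside). Leave it.
- pencil: Pencil 186 mm long, 7 mm thick, lying on the desk. Leave it.
- driver: Stubby screwdriver 95 mm long, 26 mm thick, lying on the desk. Leave it.
- screwtin: Round tin of screws, 58 mm across, 20 mm high, on the desk. Leave it.
- stapler: Stapler 135 mm long, 51 mm high, on the desk. Leave it.
- taperoll: Roll of tape lying flat, 60 mm across, 15 mm high, on the desk. Leave it.
Not all that is in view belongs to the job. Leave any turquoise look-alike of the part that bears penbox_center alone.

How it is judged:
By the outcome, as a careful person would: the job done as asked, in the order asked, and still so for the second after the job is handed in, while the arm keeps its last pose, push and grip.
It also fails if it takes over 58 s, if anything falls off the work surface, if the arm or the gripper's body presses on something with over 40 N, if the wrist force passes 120 N, or if a joint passes its speed limit or range.

## Working session

There is one attempt and no reset: what is moved stays moved. The work goes in short steps, Python scripts to look and compute and a tool call to move; the robot and the scene stay as the last step left them, time stands still between calls to the robot, and variables do not carry over. Pictures are saved under pics/ and viewed, and the job is handed in when it is done.

Besides the shell and the picture viewer there is one more tool, called after "Request:" as name([rows], argument=value, ...), one row to a line, values as JSON. carry_out: Moves the arm, as the interface text tells. Its arguments: {"type":"object","properties":{"linear":{"type":"array"},"roll":{"type":"array"},"gripper":{"type":"number"},"grip_force":{"type":"number"}},"required":["linear","roll"]}

```bash
mkdir -p pics; cat > h.py <<'E'
import numpy as np, cv2
from plant import status, snapshot, finish_job, cut_out, tip_of
def save(p,n,crop=None,s=1):
    im=p["img"][:,:,::-1]
    if crop: im=im[crop[1]:crop[3],crop[0]:crop[2]]
    cv2.imwrite("pics/"+n,cv2.resize(im,None,fx=s,fy=s,interpolation=cv2.INTER_CUBIC))
def pts(p):
    z=p["range_z"];v,u=np.mgrid[:384,:512]
    c=np.stack([(u-p["cx"])/p["fx"]*z,(v-p["cy"])/p["fy"]*z,z,np.ones_like(z)],-1)
    w=(c@np.array(p["world_from_camera"]).T)[...,:3]; w[z==0]=np.nan
    return w
def ray(p,px,zw=None):
    T=np.array(p["world_from_camera"]);d=T[:3,:3]@[(px[0]-p["cx"])/p["fx"],(px[1]-p["cy"])/p["fy"],1]
    o=T[:3,3]; return o+d*(zw-o[2])/d[2]
E
python3 - <<'E'
from h import *
np.set_printoptions(precision=4,suppress=True)
print(status.get_state())
for n in("scene","top"):
    p=snapshot(n);save(p,n+"0.png",s=1.5);w=pts(p);np.savez("/tmp/"+n,w=w)
    print(n,p["world_from_camera"],p["fx"])
    for q in["penbox_center","penbox_back","rail_mid","panel_top","rail","organiser","trayholder","tapeholder"]:
        for r in tip_of(p,q)[:3]:
            u,v=[int(round(a)) for a in r["pixel"]]
            print(q,round(r["confidence"],2),u,v,w[min(v,383),min(u,511)])
E
```

```text
{'clock': 0.0, 'q': array([ 1.1878,  0.69  , -0.1945,  1.5663,  0.1573,  0.9025, -0.2151]), 'qd': array([-0.0009,  0.0008, -0.0003,  0.0025, -0.0019,  0.0008,  0.0015]), 'joint_torque': array([  0.0001, -52.7558,  -1.2669, -15.3425,  -0.0526,   0.0065,
         0.0002]), 'tool_pos': array([ 0.2527, -0.571 ,  0.2569]), 'eef_rot': array([ 0.9784,  0.2069, -0.0003, -0.0009]), 'contact_force': array([ 0.3674, -0.5973, -0.1663]), 'moment': array([ 0.0272,  0.0189, -0.0427]), 'opening': 1.00381549278876}
scene [[-0.7668  0.4911 -0.4133  1.0025]
 [ 0.6418  0.5947 -0.4841  0.6529]
 [ 0.008  -0.6365 -0.7712  0.963 ]
 [ 0.      0.      0.      1.    ]] 408.44630875186084
penbox_center 0.79 139 248 [0.8722 0.0679 0.0942]
penbox_center 0.71 365 188 [0.2865 0.2947 0.0882]
penbox_center 0.63 242 229 [0.6428 0.188  0.0981]
penbox_back 0.89 429 275 [0.3817 0.5698 0.0928]
penbox_back 0.75 381 177 [0.2247 0.2996 0.0944]
penbox_back 0.69 140 227 [0.8389 0.0155 0.0956]
rail_mid 0.74 270 201 [0.5527 0.191  0.1435]
panel_top 0.88 203 119 [ 0.5311 -0.1255  0.1937]
rail 0.32 183 137 [ 0.5997 -0.1323  0.1598
[... 216 characters left out ...]
8]
 [-0.0307 -0.0903 -0.9954  1.1738]
 [ 0.      0.      0.      1.    ]] 399.64811379910225
penbox_center 0.81 161 314 [0.2185 0.4065 0.0038]
penbox_center 0.78 204 309 [0.2364 0.2796 0.0219]
penbox_center 0.76 232 160 [0.6546 0.1967 0.0651]
penbox_back 0.95 91 260 [0.3801 0.5765 0.094 ]
penbox_back 0.93 298 91 [0.8403 0.0116 0.096 ]
penbox_back 0.93 197 324 [0.1899 0.3027 0.0003]
rail_mid 0.89 235 198 [0.5412 0.1817 0.156 ]
panel_top 0.92 360 199 [ 0.5337 -0.1251  0.199 ]
panel_top 0.32 231 160 [0.6547 0.1995 0.0646]
rail 0.88 241 201 [0.5365 0.1692 0.106 ]
rail 0.43 233 199 [0.539  0.1872 0.1515]
trayholder 0.77 226 238 [0.4371 0.213  0.0679]
tapeholder 0.93 230 197 [0.5467 0.1979 0.1169]
```

View pics/scene0.png

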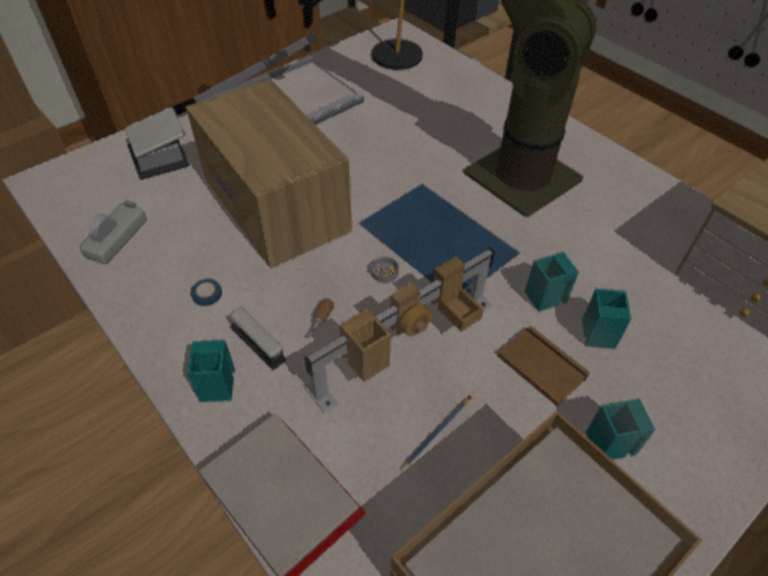

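View pics/top0.png

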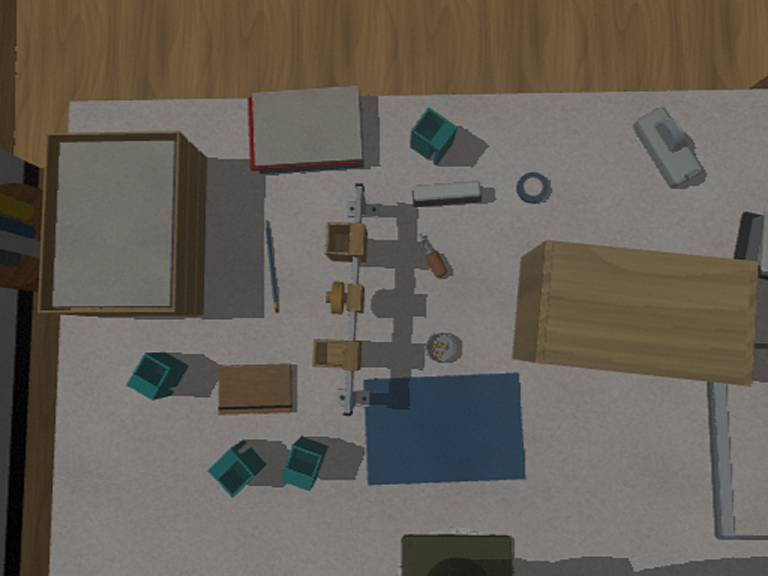

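The scene shows five boxes that could be the pen box. One is wood, on the rail at scene (244,230) / top (230,161). The other four are turquoise and stand on the desk at scene (139,248), (365,188), (404,212) and (413,285). Only the wooden one hangs on the rail and has the tallest body, so I'll confirm it in an enlarged crop and measure it.

```bash
python3 - <<'E'
from h import *
np.set_printoptions(precision=4,suppress=True)
p=snapshot("scene");save(p,"crop1.png",(190,150,350,280),4.5)
w=pts(p).reshape(-1,3)
t=snapshot("top");save(t,"crop2.png",(190,110,380,290),4)
wt=pts(t).reshape(-1,3)
for nm,c in(("scene",w),("top",wt)):
    s=(c[:,2]>.148)&(c[:,2]<.162)&(c[:,0]>.6)&(c[:,0]<.72)&(c[:,1]>.13)&(c[:,1]<.26)
    q=c[s];print(nm,"rim",len(q),q.min(0),q.max(0),np.median(q[:,2]))
    if len(q)>5: print(cv2.minAreaRect(q[:,:2].astype(np.float32)*1000))
    s=(c[:,2]>.19)&(c[:,2]<.21)&(c[:,0]>.35)&(c[:,0]<.7)&(c[:,1]>-.55)&(c[:,1]<-.08)
    q=c[s];print(nm,"orgtop",len(q),np.median(q[:,2]),cv2.minAreaRect(q[:,:2].astype(np.float32)*1000),cv2.boxPoints(cv2.minAreaRect(q[:,:2].astype(np.float32)*1000)))
    s=(c[:,2]>.03)&(c[:,2]<.185)&(c[:,0]>.46)&(c[:,0]<.61)&(c[:,1]>-.18)&(c[:,1]<-.09)
    q=c[s]
    if len(q)>30:
        for k in range(3):
            m=q.mean(0);n=np.linalg.svd(q-m,full_matrices=False)[2][2];d=(q-m)@n;q=q[abs(d)<.006]
        print(nm,"panel",len(q),m,n,np.std(d), "yaw",np.arctan2(-n[0]*np.sign(n[1]),abs(n[1])))
    s=(c[:,2]>.125)&(c[:,2]<.145)&(c[:,0]>.32)&(c[:,0]<.78)&(c[:,1]>.13)&(c[:,1]<.24)
    q=c[s];f=cv2.fitLine(q[:,:2].astype(np.float32),cv2.DIST_HUBER,0,.001,.001).ravel();print(nm,"rail",len(q),f,np.arctan(f[1]/f[0]))
E
```

```text
scene rim 348 [0.6164 0.1618 0.1481] [0.6762 0.2314 0.1579] 0.15336192257645231
((646.0479125976562, 197.28488159179688), (68.32730865478516, 57.26107406616211), 86.65048217773438)
scene orgtop 4696 0.1986750381446894 ((513.710205078125, -294.1599426269531), (347.8900146484375, 202.4473114013672), 83.6434097290039) [[ 393.8504 -455.8285]
 [ 595.053  -478.2426]
 [ 633.5701 -132.4914]
 [ 432.3674 -110.0773]]
scene panel 1724 [ 0.5366 -0.1258  0.1114] [ 0.1119  0.9937 -0.0004] 0.0016451825633258305 yaw -0.11210733857980433
scene rail 987 [ 0.9989 -0.0467  0.5494  0.1926] -0.046693847
top rim 312 [0.6136 0.1634 0.1482] [0.6719 0.2289 0.1597] 0.15387450805121972
((643.291015625, 196.80543518066406), (66.2265853881836, 56.02402877807617), 86.73677062988281)
top orgtop 11911 0.19944992405239226 ((512.2482299804688, -294.065185546875), (342.046142578125, 200.83888244628906), 83.49095153808594) [[ 393.0889 -452.6023]
 [ 592.6332 -475.3694]
 [ 631.4076 -135.5281]
 [ 431.8633 -112.761 ]]
top panel 718 [ 0.5346 -0.1252  0.1129] [-0.1115 -0.9938 -0.0005] 0.0004190523768805095 yaw -0.11171013558078415
top rail 608 [ 0.9983 -0.0577  0.5382  0.1861] -0.057718273
```

View pics/crop1.png

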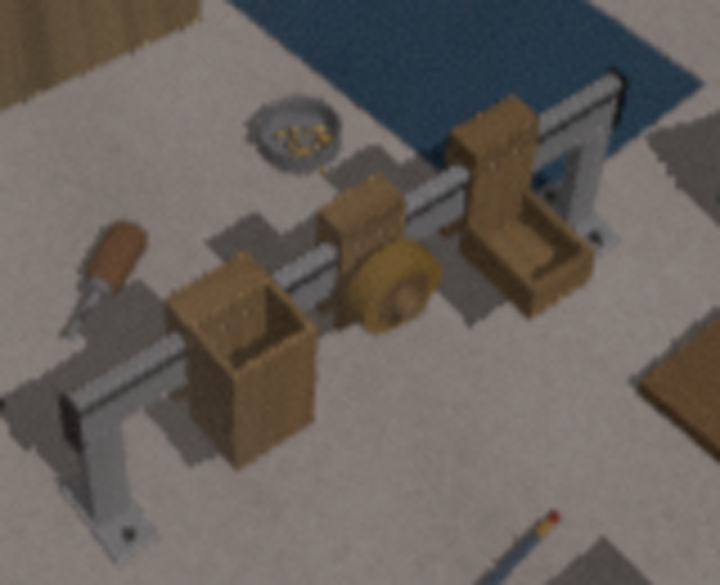

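View pics/crop2.png

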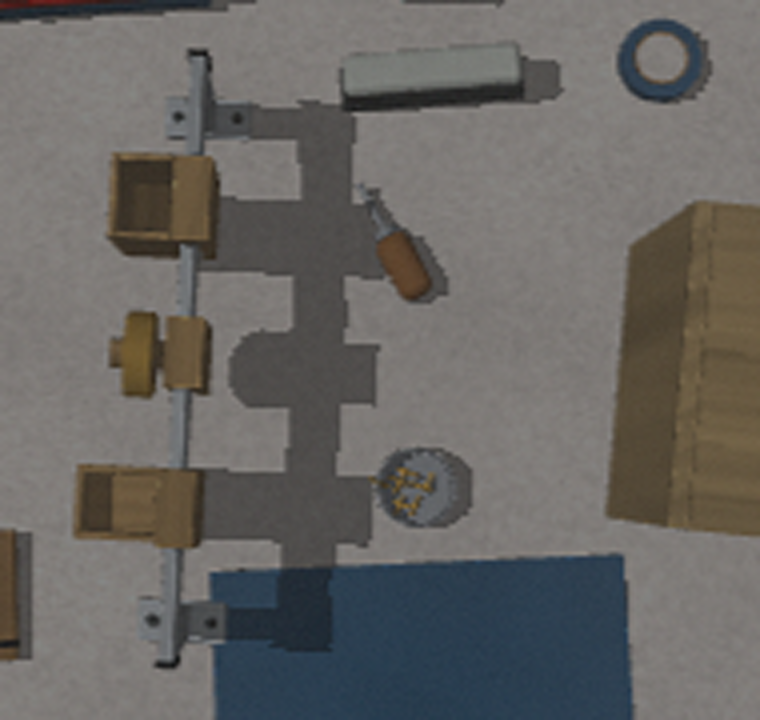

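The crop confirms it: the plain wooden box at scene (244,230) is the one with the tallest body, and it hangs at the end of the rail. The tape and tray holders are beside it. I'm going up and over now.

Request:
carry_out([
  [0,0,0.03],
  [0.0,0.0,0.06],
  [0.015,0.03,0.09],
  [0.03,0.06,0.1],
  [0.045,0.09,0.1],
  [0.06,0.12,0.1],
  [0.075,0.15,0.1],
  [0.09,0.18,0.1],
], roll=[0,0.05,0.1,0.16,0.22,0.28,0.34,0.4], gripper=1.0)

```text
clock: 1.67
tool_pos: [0.3435, -0.39, 0.3581]
eef_rot: [0.917, 0.398, 0.0, 0.0]
contact_force: [0.5, 0.4, -0.4]
opening: 1.003
```

Request:
carry_out([
  [0.016,0.032,0],
  [0.032,0.064,0],
  [0.048,0.096,0],
  [0.064,0.128,0],
  [0.08,0.16,0],
  [0.096,0.19,0],
  [0.112,0.22,0],
  [0.128,0.25,0],
], roll=[0.06,0.12,0.18,0.24,0.3,0.35,0.4,0.45])

```text
clock: 2.33
tool_pos: [0.472, -0.1386, 0.3583]
eef_rot: [0.805, 0.594, 0.0, 0.001]
contact_force: [0.9, 0.1, -0.3]
opening: 0.999
```

Request:
carry_out([
  [0.02,0.035,0],
  [0.038,0.07,0],
  [0.056,0.105,0],
  [0.074,0.14,0],
  [0.092,0.175,0],
  [0.11,0.21,0],
  [0.128,0.245,0],
  [0.145,0.28,0],
], roll=[0.04,0.08,0.12,0.16,0.2,0.22,0.24,0.242])

```text
clock: 3.0
tool_pos: [0.6177, 0.143, 0.3583]
eef_rot: [0.727, 0.687, 0.0, 0.001]
contact_force: [0.8, 0.3, 0.4]
opening: 0.998
```

Request:
carry_out([
  [0.014,0.028,0],
  [0.028,0.056,-0.01],
  [0.028,0.056,-0.03],
  [0.028,0.056,-0.05],
  [0.028,0.056,-0.05],
  [0.028,0.056,-0.05],
], roll=[0,0,0,0,0,0])

```text
clock: 3.5
tool_pos: [0.6453, 0.1984, 0.3075]
eef_rot: [0.727, 0.687, -0.001, 0.001]
contact_force: [-0.3, -0.5, 1.1]
opening: 1.0
```

```bash
python3 - <<'E'
from h import *
np.set_printoptions(precision=4,suppress=True)
s=status.get_state();print(s["tool_pos"],s["eef_rot"],2*np.arctan2(s["eef_rot"][1],s["eef_rot"][0]),s["q"],s["contact_force"])
p=snapshot("wrist");save(p,"w1.png",s=1.5);c=pts(p).reshape(-1,3)
print(p["world_from_camera"],p["fx"])
s=(c[:,2]>.146)&(c[:,2]<.162)&(c[:,0]>.6)&(c[:,0]<.69)&(c[:,1]>.13)&(c[:,1]<.26)
q=c[s];print("rim",len(q),q.min(0),q.max(0),np.median(q[:,2]))
if len(q)>5: print(cv2.minAreaRect(q[:,:2].astype(np.float32)*1000))
for n in("penbox_center","penbox_back","rail_mid"):
  for r in tip_of(p,n): print(n,r, ray(p,r["pixel"],dict(penbox_center=.1075,penbox_back=.155,rail_mid=.135)[n]))
E
```

```text
[0.6453 0.1984 0.3075] [ 0.7269  0.6868 -0.0011  0.0005] 1.5140955858853142 [-0.1163  0.7497 -0.5174  1.3217  0.3767  1.1684 -0.7221] [-0.263  -0.4651  1.1172]
[[ 0.9984 -0.0545 -0.0169  0.6495]
 [-0.0571 -0.9616 -0.2686  0.267 ]
 [-0.0016  0.2691 -0.9631  0.4347]
 [ 0.      0.      0.      1.    ]] 314.76611004324815
rim 2548 [0.6157 0.162  0.146 ] [0.6742 0.2303 0.1579] 0.15540914652416093
((644.7254638671875, 196.246826171875), (65.97345733642578, 56.006256103515625), 86.94105529785156)
penbox_center {'pixel': [259.2, 175.4], 'confidence': 0.73} [0.6469 0.193  0.1075]
penbox_back {'pixel': [257.5, 219.0], 'confidence': 0.73} [0.6433 0.1617 0.155 ]
penbox_back {'pixel': [337.2, 272.7], 'confidence': 0.2} [0.7192 0.1005 0.155 ]
```

View pics/w1.png

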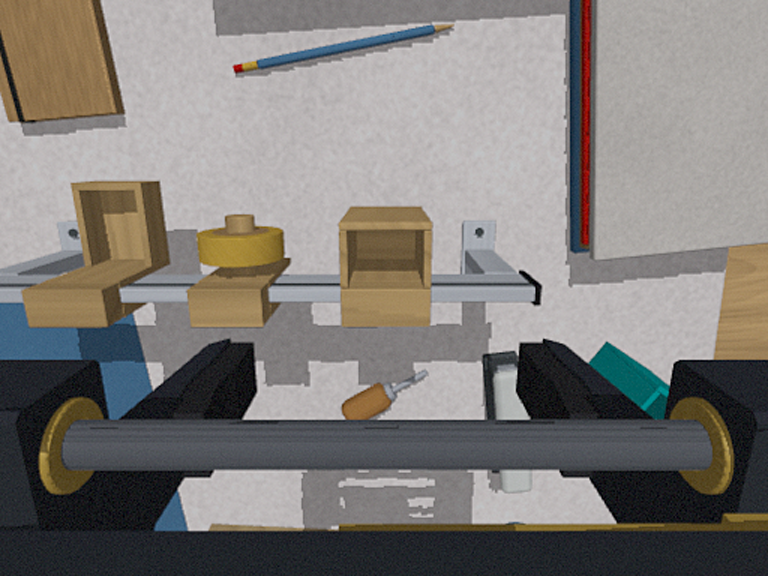

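The wrist picture shows the box at about (257,180), centred between the open fingers. The tape roll at (160,163) has room beside it. I'm going down with the jaws partly closed.

Request:
carry_out([
  [-0.001,-0.0015,-0.02],
  [-0.001,-0.0015,-0.05],
  [-0.001,-0.0015,-0.08],
  [-0.001,-0.0015,-0.11],
  [-0.001,-0.0015,-0.14],
  [-0.001,-0.0015,-0.16],
  [-0.001,-0.0015,-0.175],
  [-0.001,-0.0015,-0.1825],
], roll=[0,0,0,0,0,0,0,0], gripper=0.84)

```text
clock: 4.37
tool_pos: [0.645, 0.1968, 0.1263]
eef_rot: [0.727, 0.686, 0.001, 0.001]
contact_force: [-0.1, 0.2, 0.3]
opening: 0.839
```

Request:
carry_out([
  [0,0,0],
  [0,0,0],
  [0,0,0],
  [0,0,0],
  [0,0,0],
  [0,0,0],
  [0,0,0],
  [0,0,0],
], roll=[0,0,0,0,0,0,0,0], gripper=0.5, grip_force=35)

```text
clock: 5.03
tool_pos: [0.6459, 0.1972, 0.1278]
eef_rot: [0.727, 0.686, 0.002, 0.002]
contact_force: [-0.2, -1.1, 6.8]
opening: 0.632
```

```bash
python3 - <<'E'
from h import *
np.set_printoptions(precision=4,suppress=True)
s=status.get_state();print(s)
p=snapshot("wrist");save(p,"w2.png",s=1.5);c=pts(p).reshape(-1,3)
p=snapshot("scene");save(p,"s2.png",(190,100,350,280),3)
E
```

```text
{'clock': 5.0333, 'q': array([-0.1425,  0.9387, -0.4417,  1.4965,  0.4967,  0.8146, -0.8272]), 'qd': array([-0.0016, -0.0012,  0.0001, -0.0012, -0.0013,  0.0014,  0.0009]), 'joint_torque': array([ -0.1437, -55.7747,  -5.0303, -11.7903,  -0.0519,  -0.3262,
        -0.0401]), 'tool_pos': array([0.6459, 0.1972, 0.1278]), 'eef_rot': array([0.7273, 0.6863, 0.0019, 0.0017]), 'contact_force': array([-0.1648, -1.138 ,  6.774 ]), 'moment': array([-0.1458,  0.1008,  0.0718]), 'opening': 0.6317562145773139}
```

View pics/s2.png

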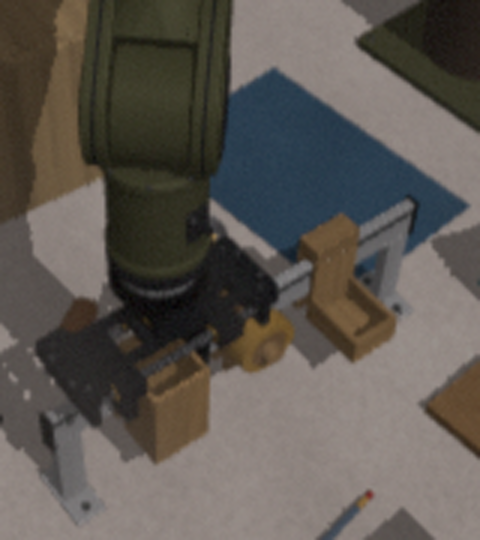

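View pics/w2.png

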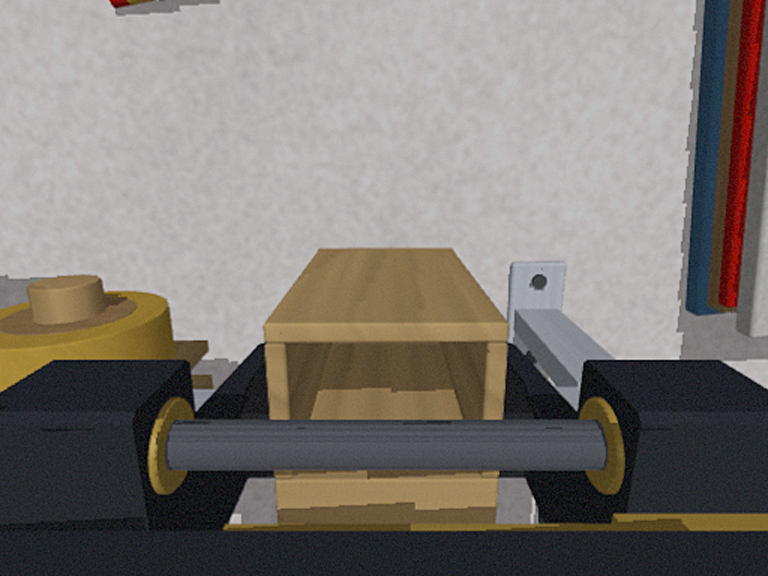

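Request:
carry_out([
  [0,0,0],
  [0,0,0.002],
  [0,0,0.004],
  [0,0,0.006],
  [0,0,0.008],
  [0,0,0.01],
  [0,0,0.012],
  [0,0,0.014],
], roll=[0,0,0,0,0,0,0,0], gripper=0.5, grip_force=45)

```text
clock: 5.8
tool_pos: [0.6459, 0.1972, 0.142]
eef_rot: [0.727, 0.686, 0.002, 0.002]
contact_force: [-1.3, 0.9, -5.2]
opening: 0.629
```

```bash
cat > rim.py <<'E'
from h import *
np.set_printoptions(precision=4,suppress=True)
s=status.get_state();tp=s["tool_pos"];print(s["clock"],tp,s["eef_rot"],s["contact_force"],s["opening"])
p=snapshot("wrist");w=pts(p);c=w.reshape(-1,3)
r=cut_out(p,"penbox_center")
if r:
    m=r[0]["region"];q=w[m];q=q[np.isfinite(q).all(1)]
    print(r[0]["confidence"],r[0]["pixel"],len(q))
    d=q-tp; k=(abs(d[:,0])<.04)&(abs(d[:,1])<.05)&(d[:,2]>.015)
    q=q[k]; h,e=np.histogram(q[:,2],np.arange(.1,.32,.001)); i=h.argmax(); print("rim z mode",e[i],h[i])
    t=q[abs(q[:,2]-e[i]-.0005)<.003];
    print("rim z med",np.median(t[:,2]),"rel tcp",np.median(t[:,2])-tp[2],cv2.minAreaRect(t[:,:2].astype(np.float32)*1000))
    A=np.c_[t[:,:2]-t[:,:2].mean(0),np.ones(len(t))];print("tilt dz/dx,dz/dy",np.linalg.lstsq(A,t[:,2],rcond=None)[0][:2])
E
python3 rim.py
```

```text
5.8 [0.6459 0.1972 0.142 ] [0.7273 0.6864 0.0018 0.0016] [-1.334   0.9178 -5.1779] 0.6291068687759938
0.92 [259.8, 245.0] 21891
rim z mode 0.16900000000000007 5109
rim z med 0.16942267809835018 rel tcp 0.0273810670994053 ((646.1231079101562, 202.11183166503906), (55.67625427246094, 56.46073532104492), 86.811767578125)
tilt dz/dx,dz/dy [-0.0003 -0.0095]
```

Request:
carry_out([
  [0,0,0.01],
  [0,0,0.022],
  [0,0,0.034],
  [0,0,0.046],
  [0,0,0.058],
  [0,0,0.07],
  [0,0,0.082],
  [0,0,0.094],
], roll=[0,0,0,0,0,0,0,0])

```text
clock: 6.57
tool_pos: [0.6464, 0.1969, 0.2384]
eef_rot: [0.727, 0.686, 0.002, 0.002]
contact_force: [0.5, -0.6, -2.5]
opening: 0.632
```

Request:
carry_out([
  [0,0,0.005],
  [0,0,0.005],
  [0,0,0.005],
  [0,0,0.005],
], roll=[0,0,0,0])

```text
clock: 6.9
tool_pos: [0.646, 0.1965, 0.2427]
eef_rot: [0.727, 0.686, 0.002, 0.002]
contact_force: [-0.7, -0.1, -2.5]
opening: 0.634
```

```bash
python3 rim.py; python3 -c "
from h import *
save(snapshot('wrist'),'w3.png',s=1.5);save(snapshot('scene'),'s3.png',s=1.5)"
```

```text
6.9 [0.646  0.1965 0.2427] [0.7275 0.6861 0.0017 0.0021] [-0.7091 -0.1058 -2.5084] 0.6335854802032861
0.67 [257.6, 244.6] 21651
rim z mode 0.27000000000000013 4421
rim z med 0.27008078176649347 rel tcp 0.027384405029296455 ((646.4224853515625, 201.60623168945312), (55.44005584716797, 56.063411712646484), 86.75041198730469)
tilt dz/dx,dz/dy [-0.0002 -0.0105]
```

View pics/s3.png

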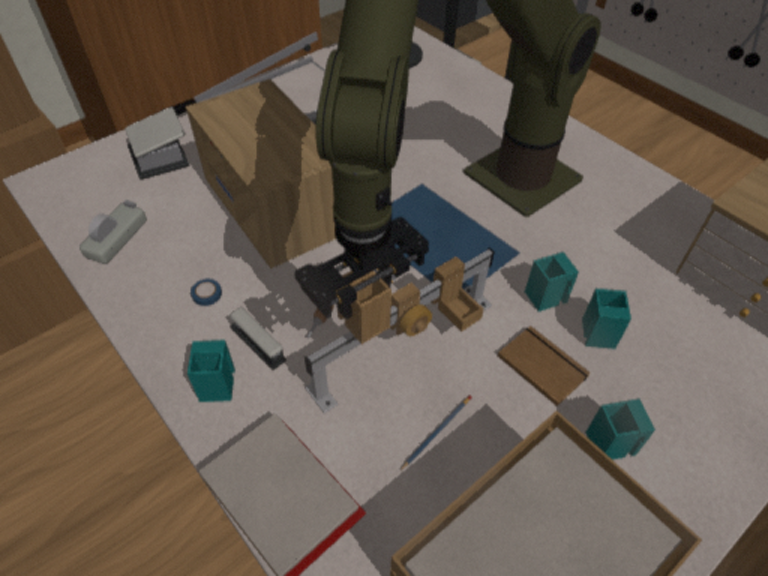

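View pics/w3.png

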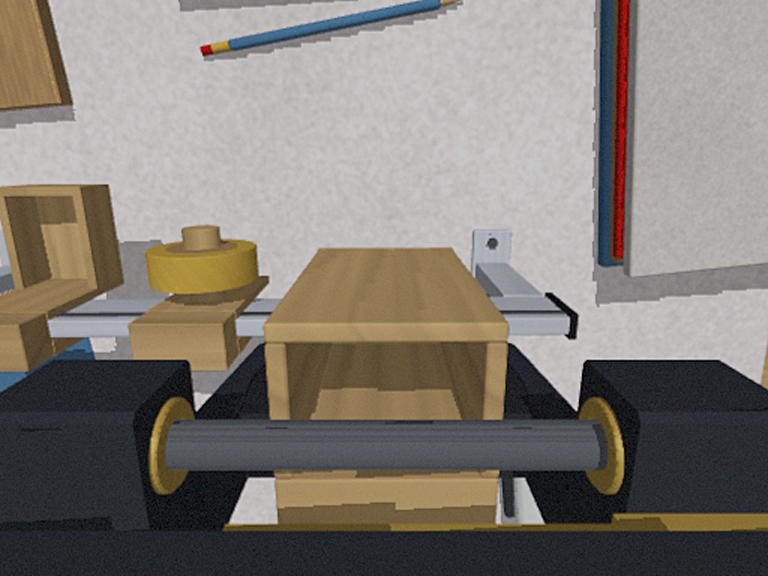

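The box is clear of the rail and hasn't slipped: the rim is still 27.4 mm above the TCP. The other two holders are still on the rail. I'll carry it to a stand-off in front of the panel.

Request:
carry_out([
  [0,-0.02,0.003],
  [-0.01,-0.05,0.003],
  [-0.022,-0.085,0.003],
  [-0.038,-0.12,0.003],
  [-0.056,-0.155,0.003],
  [-0.074,-0.19,0.003],
  [-0.09,-0.22,0.0],
  [-0.1,-0.245,-0.005],
], roll=[0,0,0,-0.01,-0.02,-0.035,-0.05,-0.055])

```text
clock: 7.77
tool_pos: [0.5442, -0.0513, 0.2377]
eef_rot: [0.747, 0.665, 0.001, 0.002]
contact_force: [0.3, 0.5, -2.3]
opening: 0.631
```

Request:
carry_out([
  [-0.004,-0.01,-0.01],
  [-0.006,-0.014,-0.022],
  [-0.006,-0.014,-0.034],
  [-0.006,-0.014,-0.046],
  [-0.006,-0.014,-0.055],
  [-0.006,-0.014,-0.062],
  [-0.006,-0.014,-0.064],
  [-0.006,-0.014,-0.064],
], roll=[0,0,0,0,0,0,0,0])

```text
clock: 8.43
tool_pos: [0.538, -0.0651, 0.1732]
eef_rot: [0.747, 0.665, 0.0, 0.002]
contact_force: [-0.1, 0.3, -2.1]
opening: 0.631
```

```bash
python3 rim.py; python3 -c "
from h import *
save(snapshot('wrist'),'w4.png',s=1.5);save(snapshot('top'),'t4.png',(150,80,400,280),3);save(snapshot('scene'),'s4.png',(100,40,300,220),3.5)"
```

```text
8.4333 [ 0.538  -0.0651  0.1732] [0.7468 0.6651 0.0004 0.002 ] [-0.0995  0.265  -2.0645] 0.6313140983404876
0.73 [258.4, 243.6] 21767
rim z mode 0.2000000000000001 4450
rim z med 0.20070587066485354 rel tcp 0.027474277087449955 ((538.5584106445312, -60.26801300048828), (56.37272262573242, 56.68700408935547), 83.84757995605469)
tilt dz/dx,dz/dy [-0.0024 -0.0121]
```

View pics/s4.png

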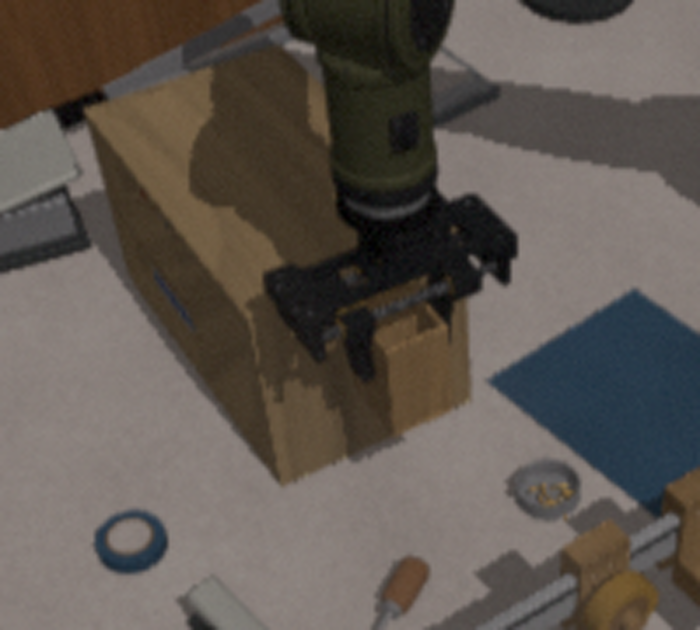

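View pics/t4.png

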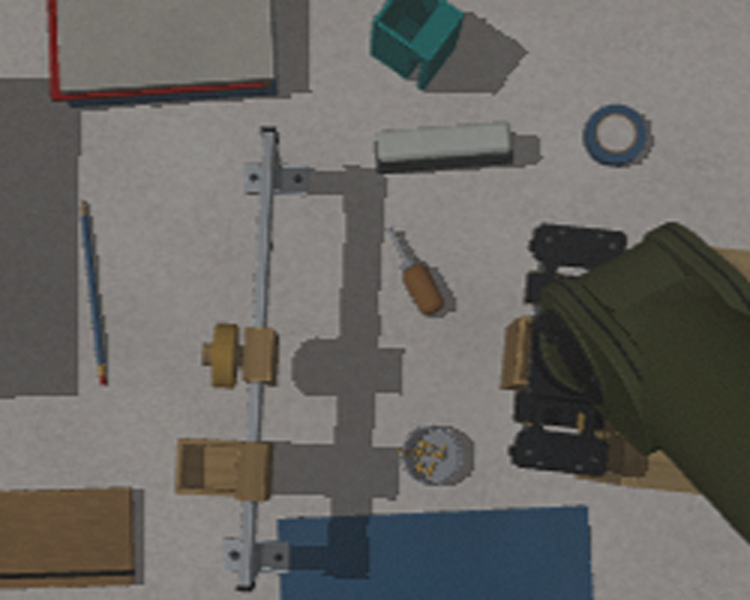

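View pics/w4.png

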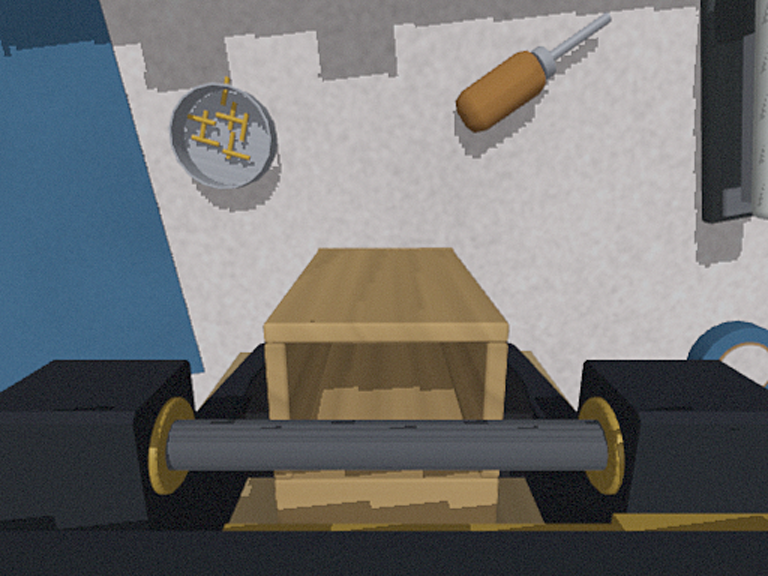

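```bash
python3 - <<'E'
from h import *
np.set_printoptions(precision=4,suppress=True)
p=snapshot("wrist");w=pts(p);c=w.reshape(-1,3)
c=c[np.isfinite(c).all(1)]
n=np.array([.1117,.9937]);t=np.array([.9937,-.1117])
a=(c[:,:2]-[.532,-.125])@n; b=(c[:,:2]-[.532,-.125])@t
s=(a<.02)&(a>-.1)&(c[:,2]>.19)&(c[:,2]<.205); print("orgtop",s.sum(),np.median(c[s,2]),a[s].min(),a[s].max(),b[s].min(),b[s].max())
s=(abs(a)<.012)&(c[:,2]>.03)&(c[:,2]<.19);print("face",s.sum(),np.median(a[s]),b[s].min(),b[s].max())
# column: back block top
s=(abs(b)<.03)&(a>.02)&(a<.1)&(c[:,2]>.19)&(c[:,2]<.206);print("box rim",np.percentile(a[s],[0.5,99.5]),np.percentile(b[s],[.5,99.5]))
for lo in np.arange(.02,.1,.005):
    k=s&(a>lo)&(a<lo+.005)
    if k.sum(): print(lo,k.sum(),np.median(c[k,2]))
t4=snapshot("scene");w=pts(t4);c=w.reshape(-1,3);c=c[np.isfinite(c).all(1)]
a=(c[:,:2]-[.532,-.125])@n; b=(c[:,:2]-[.532,-.125])@t
s=(a<-.01)&(a>-.3)&(abs(c[:,2]-.2)<.008);print("scene orgtop",np.median(c[s,2]))
s=(a>.075)&(a<.1)&(abs(b)<.04)&(c[:,2]>.15)&(c[:,2]<.21);q=c[s];print("scene box front",s.sum(),np.percentile(q[:,2],[90,98,100]),np.percentile(b[s],[1,99]))
E
```

```text
return _methods._mean(a, axis=axis, dtype=dtype,
  ret = ret.dtype.type(ret / rcount)
Traceback (most recent call last):
ValueError: zero-size array to reduction operation minimum which has no identity
```

```bash
cat > chk.py <<'E'
from h import *
np.set_printoptions(precision=4,suppress=True)
s=status.get_state();print(s["clock"],s["tool_pos"],s["eef_rot"],s["contact_force"],s["moment"],s["opening"])
n=np.array([.1117,.9937]);t=np.array([.9937,-.1117])
def f(c):
    c=c[np.isfinite(c).all(1)];return c,(c[:,:2]-[.532,-.125])@n,(c[:,:2]-[.532,-.125])@t
for cam in("wrist","scene","top"):
    p=snapshot(cam);c,a,b=f(pts(p).reshape(-1,3))
    k=(a>-.005)&(a<.11)&(abs(b)<.033)&(c[:,2]>.193)&(c[:,2]<.207)
    if k.sum()>20: print(cam,"rim",k.sum(),"a",np.percentile(a[k],[1,99]),"b",np.percentile(b[k],[1,99]),b[k].min(),b[k].max(),"z",np.median(c[k,2]))
    k=(a<-.01)&(a>-.33)&(abs(b)<.1)&(abs(c[:,2]-.2)<.01)
    if k.sum()>20: print(cam,"orgtop",k.sum(),"z",np.median(c[k,2]))
    for q in("penbox_back","panel_top"):
        for r in tip_of(p,q)[:3]:
            P=ray(p,r["pixel"],.2); d=P[:2]-[.532,-.125]
            if abs(d).max()<.1: print(cam,q,r["confidence"],"a,b",d@n,d@t)
E
python3 chk.py
```

```text
8.7333 [ 0.5385 -0.0653  0.1741] [0.7469 0.6649 0.001  0.0027] [ 0.0615  0.667  -1.8734] [-0.0364 -0.0936  0.0502] 0.635006109254082
wrist rim 10998 a [0.0385 0.0926] b [-0.0308  0.0308] -0.032982233060587195 0.03297783780708201 z 0.20146741533415102
scene rim 152 a [0.0302 0.0942] b [-0.031   0.0298] -0.03139463916658243 0.03108789820013777 z 0.1987308974029412
scene orgtop 3170 z 0.1987527131738691
scene penbox_back 0.87 a,b 0.027795664119911197 0.0056187355376706724
scene panel_top 0.67 a,b 0.005521195428305274 -0.004589979667553994
top rim 64 a [0.0824 0.0928] b [-0.0293  0.0247] -0.02941234612629206 0.02480981083606319 z 0.19971159728264437
top orgtop 5413 z 0.19951435421120933
```

All three cameras agree that the box top is flush within 0.3 mm, the gap to the panel is about 27 mm, and the box is centred within 1 mm. I'm closing most of the gap.

Request:
carry_out([
  [0,-0.004,-0.0007],
  [-0.0005,-0.008,-0.0007],
  [-0.001,-0.012,-0.0007],
  [-0.0015,-0.016,-0.0007],
  [-0.0018,-0.02,-0.0007],
  [-0.002,-0.022,-0.0007],
  [-0.002,-0.022,-0.0007],
  [-0.002,-0.022,-0.0007],
], roll=[0,0,0,0,0,0,0,0])

```text
clock: 9.85
tool_pos: [0.5362, -0.0874, 0.173]
eef_rot: [0.747, 0.665, 0.001, 0.002]
contact_force: [0.2, -0.2, -2.5]
opening: 0.632
```

```bash
python3 chk.py
```

```text
9.85 [ 0.5362 -0.0874  0.173 ] [0.7471 0.6648 0.0008 0.0023] [ 0.1904 -0.235  -2.4579] [ 0.0112 -0.0652 -0.0069] 0.6317434051355717
wrist rim 10768 a [0.0162 0.0704] b [-0.0307  0.0308] -0.032998030515134856 0.032978597887396266 z 0.20031675536307225
scene rim 155 a [0.0082 0.0726] b [-0.0316  0.0307] -0.0322770600149131 0.03215176181496722 z 0.19846659377012266
scene orgtop 2857 z 0.1987361030328263
scene penbox_back 0.62 a,b -0.0020800389162947256 0.013449511405670973
scene panel_top 0.91 a,b 0.0009539399643847269 0.004824196429259691
top rim 67 a [0.0599 0.071 ] b [-0.0283  0.0268] -0.028917088625963507 0.027206520517645296 z 0.1988033530333464
top orgtop 4688 z 0.19956160470588896
```

Request:
carry_out([
  [0,-0.001,0],
  [-0.0002,-0.002,0],
  [-0.0003,-0.003,0],
  [-0.0004,-0.004,0],
  [-0.0004,-0.004,0],
  [-0.0004,-0.004,0],
], roll=[0,0,0,0,0,0])

```text
clock: 10.8
tool_pos: [0.5358, -0.0909, 0.173]
eef_rot: [0.747, 0.665, 0.001, 0.002]
contact_force: [0.7, 1.9, -2.4]
opening: 0.633
```

Request:
carry_out([
  [0,-0.0005,0],
  [-0.0001,-0.001,0],
  [-0.0002,-0.0015,0],
  [-0.0002,-0.002,0],
  [-0.0002,-0.002,0],
], roll=[0,0,0,0,0])

```text
clock: 11.22
tool_pos: [0.5357, -0.0912, 0.1731]
eef_rot: [0.746, 0.665, 0.002, 0.001]
contact_force: [-0.6, 5.5, -0.6]
opening: 0.633
```

Request:
carry_out([
  [0,-0.002,0],
  [-0.0001,-0.0025,0],
  [-0.0002,-0.003,0],
  [-0.0003,-0.003,0],
  [-0.0003,-0.003,0],
  [-0.0003,-0.003,0],
], roll=[0,0,0,0,0,0])

```text
clock: 11.72
tool_pos: [0.5357, -0.0914, 0.1732]
eef_rot: [0.746, 0.666, 0.003, 0.0]
contact_force: [0.3, 8.7, -0.9]
opening: 0.633
```

```bash
python3 chk.py; python3 rim.py; python3 -c "
from h import *
save(snapshot('wrist'),'w5.png',s=1.5);save(snapshot('scene'),'s5.png',(130,40,290,180),4.2)"
```

```text
11.7167 [ 0.5357 -0.0914  0.1732] [0.746  0.666  0.0034 0.0003] [ 0.3212  8.6962 -0.9067] [ 1.6654  0.0612 -0.2375] 0.633332761324806
wrist rim 10851 a [0.012  0.0662] b [-0.0307  0.031 ] -0.03299756984421272 0.0329856535707772 z 0.20056840478964955
scene rim 149 a [0.0034 0.0682] b [-0.0311  0.0298] -0.03270960889738128 0.032110235514987394 z 0.198574075732466
scene orgtop 2805 z 0.1987902539593629
scene penbox_back 0.88 a,b -0.0034751497962903022 0.006900091142286331
scene panel_top 0.83 a,b 0.009953617809642107 0.011385964429388091
top rim 68 a [0.0556 0.0666] b [-0.0289  0.0256] -0.029012770098772907 0.026639712495523642 z 0.19977729512958697
top orgtop 4509 z 0.19944042575776366
12.1667 [ 0.5357 -0.0914  0.1732] [0.746  0.666  0.0034 0.0003] [-1.048   6.1898 -1.373 ] 0.6349577715849366
0.83 [260.3, 243.4] 21835
rim z mode 0.2000000000000001 4688
rim z med 0.20069744612040152 rel tcp 0.027482259522967817 ((536.2825927734375, -86.54793548583984), (55.934326171875, 56.110111236572266), 83.39262390136719)
tilt dz/dx,dz/dy [-0.0001 -0.0063]
```

View pics/s5.png

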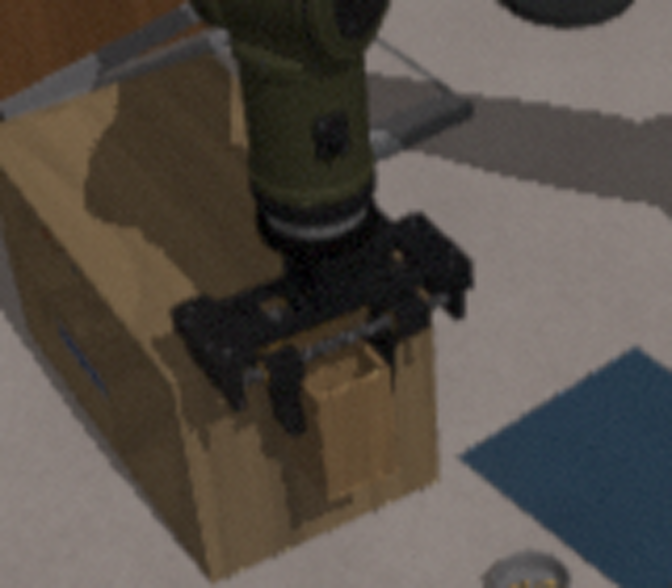

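View pics/w5.png

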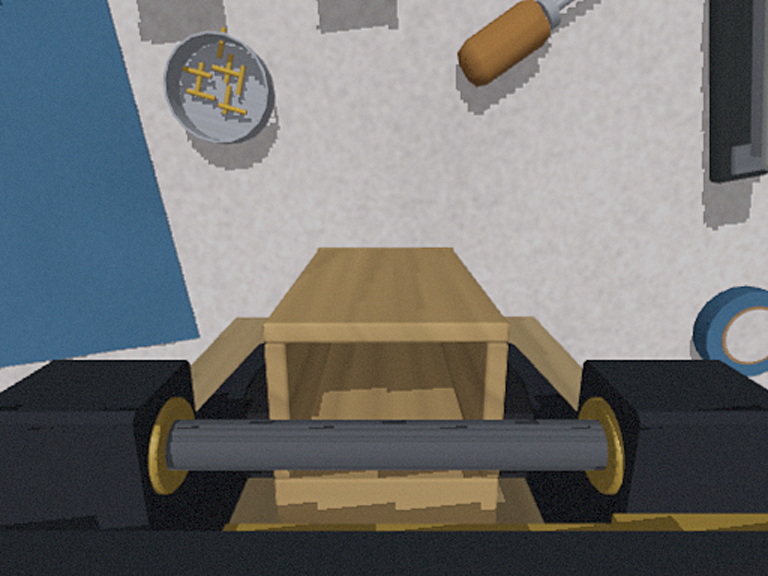

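Contact is confirmed: back on the panel, tops level, centred within 0.5 mm. The push reads 6–9 N with noise, so I'll raise it slightly and hold.

Request:
carry_out([
  [-0.0004,-0.0034,0],
  [-0.0004,-0.0036,0],
  [-0.0004,-0.0036,0],
  [-0.0004,-0.0036,0],
  [-0.0004,-0.0036,0],
  [-0.0004,-0.0036,0],
  [-0.0004,-0.0036,0],
  [-0.0004,-0.0036,0],
], roll=[0,0,0,0,0,0,0,0])

```text
clock: 13.03
tool_pos: [0.5356, -0.0914, 0.1733]
eef_rot: [0.745, 0.667, 0.005, -0.001]
contact_force: [-0.6, 9.8, -1.8]
opening: 0.636
```

```bash
python3 - <<'E'
from h import *
for i in range(5):
    s=status.get_state();print(s["clock"],s["contact_force"].round(2),s["tool_pos"].round(4),s["eef_rot"].round(4))
    snapshot("wrist")
E
```

```text
13.0333 [-0.6   9.77 -1.8 ] [ 0.5356 -0.0914  0.1733] [ 0.7452  0.6669  0.0054 -0.0013]
13.0833 [ 0.24  9.82 -0.84] [ 0.5356 -0.0914  0.1733] [ 0.7451  0.6669  0.0053 -0.0012]
13.1333 [ 0.04  8.78 -1.93] [ 0.5356 -0.0914  0.1733] [ 0.7452  0.6668  0.0054 -0.0012]
13.1833 [-0.53  9.95 -2.31] [ 0.5357 -0.0913  0.1733] [ 0.7451  0.6669  0.0054 -0.0012]
13.2333 [-1.41  9.2  -2.43] [ 0.5356 -0.0913  0.1733] [ 0.7452  0.6669  0.0054 -0.0013]
```

```bash
python3 rim.py; python3 - <<'E'
from h import *
p=snapshot("wrist");w=pts(p)
# front face of the box: columns amid, rows above rim (px/1.5)
q=w[170:214,225:290].reshape(-1,3);q=q[np.isfinite(q).all(1)]
m=q.mean(0);n=np.linalg.svd(q-m,full_matrices=False)[2][2];n*=np.sign(n[1]);print("front normal",n,"yaw",np.arctan2(-n[0],n[1]),"pitch",n[2],np.std((q-m)@n))
# panel strips beside the box
c=w.reshape(-1,3);c=c[np.isfinite(c).all(1)]
d=(c[:,:2]-[.532,-.125])@[.1117,.9937];q=c[(abs(d)<.008)&(c[:,2]>.02)&(c[:,2]<.19)]
m=q.mean(0);n=np.linalg.svd(q-m,full_matrices=False)[2][2];n*=np.sign(n[1]);print("panel",len(q),n,"pitch",n[2],np.median(d[(abs(d)<.008)&(c[:,2]>.02)&(c[:,2]<.19)]),q[:,2].min(),q[:,2].max())
E
```

```text
13.2833 [ 0.5356 -0.0914  0.1733] [ 0.7452  0.6669  0.0054 -0.0012] [-0.5254  9.3589 -1.7497] 0.6298128058889896
0.64 [259.2, 242.8] 21857
rim z mode 0.2000000000000001 4450
rim z med 0.20080007637678 rel tcp 0.027485544885890473 ((536.3134765625, -86.44406127929688), (55.645545959472656, 56.36453628540039), 83.5057373046875)
tilt dz/dx,dz/dy [-0.0004 -0.0041]
front normal [1.09992657e-01 9.93932396e-01 9.20189996e-05] yaw -0.11021566219903962 pitch 9.201899956655489e-05 0.0001677356859289248
panel 4021 [ 0.11292084  0.99360263 -0.00163922] pitch -0.0016392182351475707 -0.00023022322399856334 0.020010232150952934 0.188769091537191
```

The box front is parallel to the panel within about 0.2° in both pitch and yaw. I'll hold this last target for more than two seconds and log the force.

```bash
python3 - <<'E'
from h import *
F=[];
for i in range(60):
    snapshot("wrist");s=status.get_state();F.append(np.r_[s["clock"],s["contact_force"],s["tool_pos"]])
F=np.array(F);print(F[0].round(4),F[-1].round(4));print("Fy mean/min/max",F[:,2].mean(),F[:,2].min(),F[:,2].max(),"Fz",F[:,3].mean())
E
python3 chk.py; python3 rim.py; python3 -c "
from h import *
save(snapshot('scene'),'s6.png',s=1.5)"
```

```text
[13.4833 -0.5624  9.3905 -1.5117  0.5356 -0.0913  0.1733] [16.4333  0.3382  9.0653 -2.6043  0.5357 -0.0913  0.1733]
Fy mean/min/max 9.655686089021879 8.98720815102678 10.799540356222888 Fz -2.0061989551197437
16.4333 [ 0.5357 -0.0913  0.1733] [ 0.7451  0.6669  0.0054 -0.0012] [ 0.3382  9.0653 -2.6043] [ 1.7378  0.0338 -0.2796] 0.6340648711163471
wrist rim 10838 a [0.012  0.0662] b [-0.0307  0.0308] -0.03299980689333079 0.03299387768462514 z 0.200676300936793
scene rim 152 a [0.003  0.0676] b [-0.032   0.0305] -0.03280162171958219 0.03251604993416458 z 0.19831766714077248
scene orgtop 2781 z 0.19876139452165031
scene penbox_back 0.81 a,b 0.0013031664800897905 0.008234907997135152
scene panel_top 0.7 a,b 0.01057346055801644 0.003386630532950587
top rim 70 a [0.0553 0.0668] b [-0.0291  0.0259] -0.029385069819259983 0.027051025068813545 z 0.19881148177017788
top orgtop 4448 z 0.1995501045601797
16.8833 [ 0.5356 -0.0913  0.1733] [ 0.7451  0.6669  0.0054 -0.0013] [-0.5332 10.144  -2.6076] 0.6309615026640157
0.78 [255.8, 244.4] 21857
rim z mode 0.2000000000000001 4410
rim z med 0.20079944997689492 rel tcp 0.027501327059295227 ((536.3386840820312, -86.6002426147461), (56.042781829833984, 56.230010986328125), 83.71731567382812)
tilt dz/dx,dz/dy [-0.0004 -0.0042]
```

View pics/s6.png

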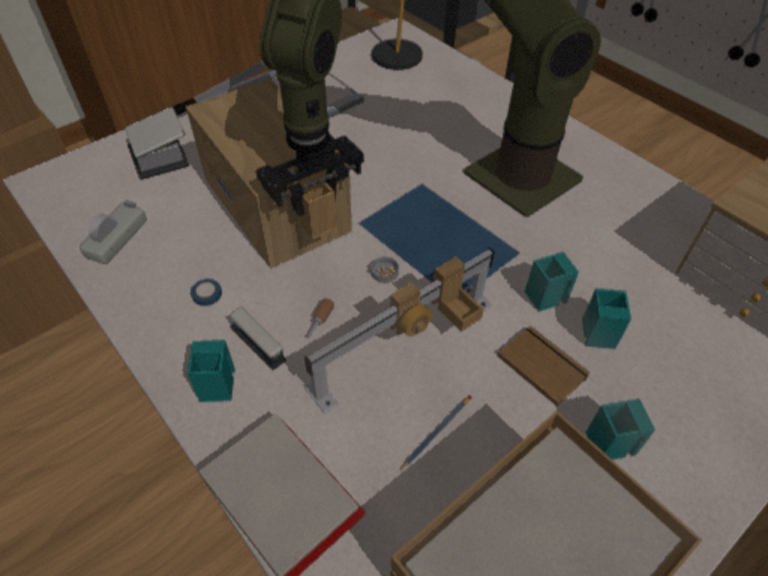

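The last picture shows the box held on the panel at scene (213,140). The other holders and everything else on the desk haven't moved. The push held at 9–10.8 N for over 3 s, so I'm handing it in.

```bash
python3 -c "
from h import *
print(finish_job())"
```

```text
the job is handed in; nothing more can be done
None
```

I lifted the wooden pen box straight up off the rail and turned it about 3° to match the organiser. It is now held back-first against the end panel, and I handed the job in with it still gripped and pressing.

**Press:** the last logged stretch, about 3 s, averaged 9.7 N and stayed between 9.0 and 10.8 N. The highest contact force I saw was about 11 N. The clock read about 17 s at hand-in.

**Fit:**

| Check | Last reading |
|---|---|
| Sideways centring | within 0.5 mm by the wrist and scene cameras; the top camera's partial view suggested 1–2 mm |
| Tops flush | within 1 mm; the scene and top cameras put the box 0.4–0.7 mm low, the wrist camera 0.7–0.8 mm high |
| Parallel to the panel | within about 0.2° (pitch and yaw), measured on the box's front face just before the logged stretch |

**Disagreements:**
- **Tool tilt:** the tool tilted about 0.5° under the press, but the box front itself measured flat to the panel.
- **Network points:** the trained networks' points for the box back and panel top were up to about 1 cm off, so I relied on the depth measurements instead.

The other two holders, the turquoise boxes and everything else on the desk look undisturbed in the final scene picture.

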